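# Level a hinged shelf by its screw foot and hold the spirit level down

### The job

Level the small plywood shelf on its stand: press the red pad of the spirit level until the level lies flat on the shelf and read its bubble, let the level go, and turn the black knob of the levelling foot until the shelf is level. Then press the level flat on the shelf again, firmly but not hard, and finish while still holding it down, with the whole bubble between the two black lines; leave the wood block, the screwdriver and the wrench where they lie.

Things in the scene. Friction and masses are not known exactly. Their poses are not given: they have to be found in the camera images.
- shelf_mid (a point): Centre of the top face of the plywood shelf, 100 x 270 x 12 mm, about 70 mm above the bench on a steel stand. y along the shelf towards its hinged end, z up out of it, x across it, away from the robot (but for the stand's yaw, 0 to -0.55). The +y end is hinged on the stand; the -y end is carried by the screw foot and is at the start too low, by 13 to 40 mrad.
- foot_knob (a point): Centre, at mid-height, of the black round fluted knob of the levelling foot, 45 mm in diameter, 25 mm tall, axis normal to the shelf. 105 mm from shelf_mid towards -y, 34.5 mm above the shelf's top (22 mm free below it); 23 mm free to the end of the spirit level. Grip it across, at any yaw. A white mark on top points along its +y.
- foot (a joint): Turn of the foot in rad, -2.4 to 1.8; grows as the knob is turned clockwise seen from above, which raises the foot's end: the shelf tilts by 0.020 rad for each rad of the knob. The shelf is level at a value between -0.4 and 0.4, a new one each time, that only the bubble shows. About 0.1 N m turns it; it stays where it is left.
- level: Bare aluminium spirit level, 170 x 36 x 31 mm, lengthwise on the shelf's middle; cannot be taken off. Origin on the pivot at its foot-side end, at the shelf's top; axes as the shelf's when flat. A spring lifts the other end: left alone it stands 0.06 rad up (pad 8 mm high) and the bubble sits wrongly at that end. 2 to 5 N on the red pad press it flat.
- press_pad (a point): Centre of the top of the round red pad, 30 mm in diameter, on the level's free end: the place to press, from above. 33.5 mm above the shelf's top when pressed flat, 136 mm from the pivot; it stands 3 mm above the level's aluminium block. Of the stand's parts only the knob is higher.
- vial_mid (a point): Middle of the green vial at the bubble's height, half-way between the two black rings (25 mm apart), 60 mm from the level's pivot and 76 mm from the red pad. y along the level towards the red pad, z up out of it.
- bubble_mid (a point): Centre of the white bubble, 15 mm long, on top of the green vial. Within about 1 s it floats to the high end: its distance from vial_mid along the level is 600 mm times the level's tilt in rad (towards the red pad if that end is higher), at most 24 mm. So with the level flat 12 mm of bubble are one rad of the knob.
- offcut_c_mid (a point): Centre of the loose wood block, 40 x 90 x 40 mm, beside the stand on the robot's side: to be left alone.
- screwdriver_mid (a point): Centre of the loose amber screwdriver, 29 x 185 x 28 mm, beyond the stand: to be left alone.
- wrench_mid (a point): Centre of the small loose open-ended wrench, 27 x 138 x 5 mm, lying to the right of the stand: to be left alone.

How it is judged (in metres and radians):
On the way, in this order (a step that is already met when the one before it is completed fails the run):
1. the spirit level is pressed flat on the shelf (within 8 mrad) by the fingers, for a reading (angle between the z axis of level and the z axis of shelf_mid, either way round below 0.008 rad and contact force between the fingers and level above 1 N), for 0.2 s.
2. the level is let go and the foot is turned until the shelf is level within 10 mrad (angle between shelf_mid's own z axis and vertical below 0.01 rad and angle between the z axis of level and the z axis of shelf_mid, either way round above 0.03 rad), for 0.2 s.
At the end, for the whole second after the job is handed in: The fingers press the spirit level (more than 2 N) flat on the shelf (within 8 mrad) and its bubble stays within 5 mm of the middle of the vial, that is between the two black lines, while the robot keeps pressing (angle between the z axis of level and the z axis of shelf_mid, either way round below 0.008 rad and contact force between the fingers and level above 2 N and y of bubble_mid in the frame of vial_mid between -0.005 and 0.005 m); the arm keeps its last pose, push and grip.
It fails at once if the level is pressed too hard (over 45 N) (contact force between the fingers and level above 45 N).
It fails at once if the wood block is moved by more than 20 mm (distance of offcut_c_mid from where it was at the start of the episode above 0.02 m).
It fails at once if the screwdriver is moved by more than 20 mm (distance of screwdriver_mid from where it was at the start of the episode above 0.02 m).
It fails at once if the wrench is moved by more than 20 mm (distance of wrench_mid from where it was at the start of the episode above 0.02 m).
It also fails if it takes over 64 s, if anything falls off the work surface, if the arm or the gripper's body presses on something with over 40 N, if the wrist force passes 120 N, or if a joint passes its speed limit or range.

### The arm

A 6-joint arm with a two-finger parallel gripper is mounted at the origin on a cart in front of the work surface, level with it; the furniture and walls round the work are solid. World frame = base frame: x ahead of the robot, y to its left, z up, the work surface at z = 0. Lengths are in mm, angles in rad, forces in N, time in s.
With the tool pointing down it reaches from about 300 to 775 mm from the base axis. Payload 14.6 kg.
Tool frame: the origin (TCP) lies between the finger pads; the fingertips stand 25 mm ahead of it and the grasp point (between the pads) lies 6 mm ahead of it; z points along the fingers, y is the direction in which the jaws open and shut (so a half turn about z gives the same grasp; the last joint's range is limited). The gripper opens to 94 mm and grips with 3 to 60 N. Pads are 16 mm wide; open, the fingers measure 119 mm over their backs; the gripper's body (75 mm by 177 mm) begins 78 mm behind the grasp point.
Start: joints at [1.233, 0.3, 1.521, -0, 1.321, -0.067], TCP at [147.124, 529.947, 230.446] pointing down, gripper open.
Joint ranges: [-3.03, 3.03], [-0.79, 2.21], [0.23, 2.52], [-1.04, 4.18], [0, 3.07], [-2.55, 2.55]. Speed limits (rad/s): [2.22, 2.22, 2.57, 3.14, 3.14, 3.14].

### API

Orientations are given as a rotation vector (axis times angle).
In Python, from station import env gives the robot as it stands. The module is installed in compiled form; this text tells all that it offers.
- The arm moves only by the tool move_arm, never from a script. Its argument "deltas" is a list of rows, each a list of 3 entries, a list of its own where there are three numbers: the shift along the tool's x, y, z in cm, then the turn, a rotation vector about the tool's x, y, z in degrees, then the opening, from 0 (shut) to 1 (fully open). A call has 1 to 5 rows; each row shifts and turns the commanded pose from where the row before left it, along the tool's axes as they then stand; what a row does not reach is not made up. A row lasts 1/8 s, in which the tool goes at most 62.5 mm and 10.7 degrees, less where a joint would pass 70% of its speed; a pose out of reach is approached as far as the arm can. A call with a gripper value outside its range is refused whole. The fingers move at their own pace and stop on an object; "squeeze" is the grip in N (left out, the last holds). Time passes only in rows, so rows that do not move let the fingers close. It gives the time, the measured TCP pose, the force and the opening at its end, in the units of the state.
- env.observe(): the state, without advancing time (a new reading comes with each control period).
- env.snapshot(name): name is "side" or "top" or "wrist"; returns a dict with "frame" (480x640x3 uint8, blue, green, red), "fx", "fy", "cx", "cy" (pixels), "D" ([k1, k2, p1, p2, k3] as OpenCV has them; the pictures are not rectified), "R" (3x3) and "t" (3): a world point X has camera coordinates R X + t. Camera axes: x right, y down, z forward; pixel columns grow to the right and rows downward; lengths in mm; the calibration is good to about 2 mm. A picture is of the moment at which its call begins. There is no depth.
- env.sign_off(): hands the job in, once; it reports no verdict.
The state is a dict: "t": time; "joint_pos": joint angles; "dq": joint speeds; "effort": joint torques, N m; "position": TCP position; "ee_rot": TCP orientation; "wrist_force": force on the tool from outside, world axes, zero at the start; "ft_torque": the same for the moment, N m; "opening": opening from 0.0 (shut) to 1.0 (fully open).
Only numpy, scipy, OpenCV 4.12 (cv2) and the standard library are available. Lean on these libraries where they do the work, as an engineer would, in place of code of your own. Each camera call takes 0.05 s, during which the arm holds its last target.

## Working session

There is one attempt and no reset: what is moved stays moved. The work goes in short steps, Python scripts to look and compute and a tool call to move; the robot and the scene stay as the last step left them, time stands still between calls to the robot, and variables do not carry over. Pictures are saved under pics/ and viewed, and the job is handed in when it is done.

Besides the shell and the picture viewer there is one more tool, called after "Request:" as name(argument=value, ...), one argument or row to a line, values as JSON. move_arm: Moves the arm, as the interface text tells. Its arguments: {"type":"object","properties":{"deltas":{"type":"array"},"squeeze":{"type":"number"}},"required":["deltas"]}

```bash
mkdir -p pics; ls; python3 - <<'E'
from station import env
import cv2
print(env.observe())
for n in ("side","top","wrist"):
    s=env.snapshot(n); cv2.imwrite(f"pics/a_{n}.png",s["frame"]); print(n,{k:(v if k!="frame" else 0) for k,v in s.items()})
E
```

```text
pics
{'t': 0.0, 'joint_pos': array([ 1.23336949e+00,  3.00477378e-01,  1.52157488e+00, -2.86002678e-05,
        1.32070255e+00, -6.66026709e-02]), 'dq': array([-1.00137277e-03,  4.61795701e-04,  4.35956100e-04,  1.07033092e-03,
       -1.22323393e-05, -5.88287760e-04]), 'effort': array([ 2.68222779e-03, -5.31811595e+01, -3.52730584e+01,  7.09373178e-02,
        2.44394486e-02, -8.52377752e-05]), 'position': array([147.07267411, 529.7297241 , 229.88549294]), 'ee_rot': array([-4.24071785e-01, -3.11263068e+00,  1.79700251e-03]), 'wrist_force': array([-0.27416371, -0.05760509,  0.06474933]), 'ft_torque': array([-0.04177136, -0.01041593, -0.00957506]), 'opening': 1.005419603050341}
side {'frame': 0, 'fx': 508.0970317287712, 'fy': 508.0970317287712, 'cx': 321.97657369545374, 'cy': 240.482116120894, 'D': array([-0.12459711,  0.        ,  0.        ,  0.        ,  0.        ]), 'R': array([[ 0.91711498, -0.39861926, -0.00167255],
       [-0.22840895, -0.52205918, -0.82175639],
       [ 0.32669475,  0.75402712, -0.5698365 ]]), 't': array([-636.05208591,    6.49072218, 1000.25655696])}
top {'frame': 0, 'fx': 469.9208092128787, 'fy': 469.9208092128787, 'cx': 320.4871946796479, 'cy': 245.2665834152874, 'D': array([-0.04377901,  0.        ,  0.        ,  0.        ,  0.        ]), 'R': array([[-7.31815202e-04, -9.99737351e-01, -2.29061796e-02],
       [-9.97484623e-01,  2.35336066e-03, -7.08441202e-02],
       [ 7.08794196e-02,  2.27967171e-02, -9.97224357e-01]]), 't': array([-347.08548606,  514.46397886,  894.8391136 ])}
wrist {'frame': 0, 'fx': 331.4292594078848, 'fy': 331.4292594078848, 'cx': 320.2658598939846, 'cy': 238.5730047125114, 'D': array([0.00557268, 0.        , 0.        , 0.        , 0.        ]), 'R': array([[ 0.26700418,  0.96369463, -0.00119847],
       [ 0.93870187, -0.25979782,  0.22659189],
       [ 0.21805403, -0.06162598, -0.97398905]]), 't': array([-550.30132616,  -22.51118341,  389.47180621])}
```

View pics/a_side.png

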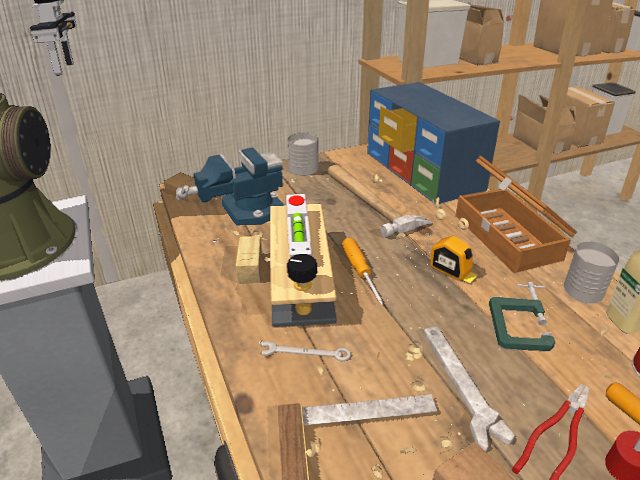

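View pics/a_top.png

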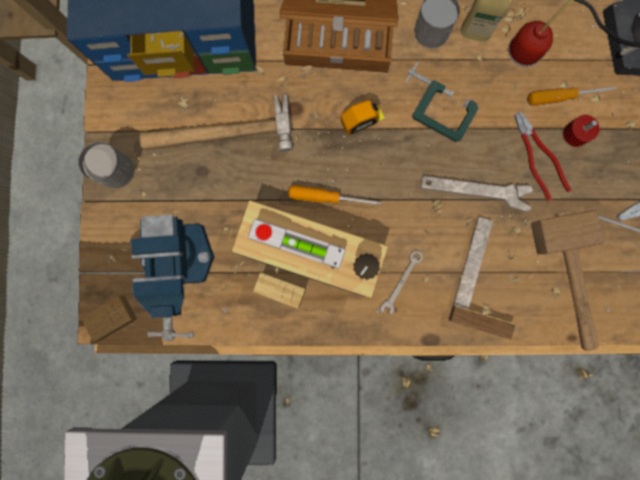

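View pics/a_wrist.png

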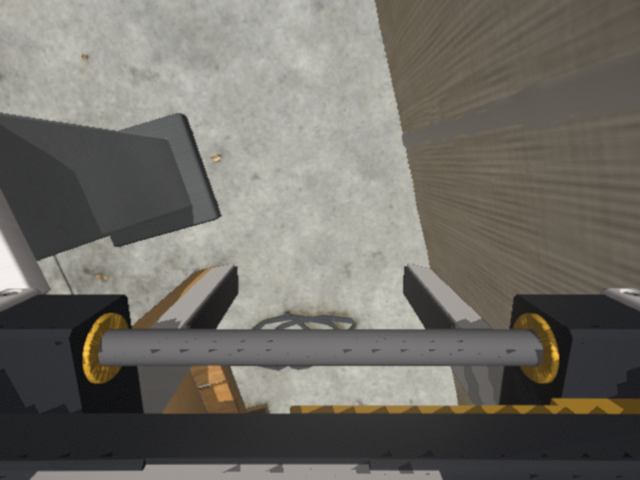

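Side and top show the shelf clearly: red pad at top (264,232), knob at (367,266), block (280,288), screwdriver (330,195), wrench (402,282). I'll enlarge both views.

```bash
cat > h.py <<'E'
from station import env
import cv2, numpy as np
def K(s): return np.array([[s["fx"],0,s["cx"]],[0,s["fy"],s["cy"]],[0,0,1]])
def onz(s,px,z):
    u=cv2.undistortPoints(np.array([[px]],float),K(s),s["D"])[0,0]
    d=s["R"].T@np.array([u[0],u[1],1]); c=-s["R"].T@s["t"]
    return c+d*(z-c[2])/d[2]
def tri(s1,p1,s2,p2):
    A=[];b=[]
    M=np.zeros((3,3));v=np.zeros(3)
    for s,p in((s1,p1),(s2,p2)):
        u=cv2.undistortPoints(np.array([[p]],float),K(s),s["D"])[0,0]
        d=s["R"].T@np.array([u[0],u[1],1]);d/=np.linalg.norm(d);c=-s["R"].T@s["t"]
        P=np.eye(3)-np.outer(d,d);M+=P;v+=P@c
    return np.linalg.solve(M,v)
def proj(s,X):
    return cv2.projectPoints(np.array(X,float).reshape(-1,1,3),cv2.Rodrigues(s["R"])[0],s["t"],K(s),s["D"])[0].reshape(-1,2)
def red(s,box=None):
    f=s["frame"].astype(int); m=(f[...,2]>150)&(f[...,1]<90)&(f[...,0]<90)
    mm=np.zeros_like(m); x0,y0,x1,y1=box; mm[y0:y1,x0:x1]=m[y0:y1,x0:x1]
    ys,xs=np.nonzero(mm); return np.array([xs.mean(),ys.mean()]),len(xs)
E
python3 - <<'E'
from h import *
T=env.snapshot("top");S=env.snapshot("side")
rt,n1=red(T,(240,210,290,250));rs,n2=red(S,(280,185,315,215));print(rt,n1,rs,n2,tri(T,rt,S,rs))
print(onz(T,rt,110))
cv2.imwrite("pics/b_top.png",cv2.resize(T["frame"][180:320,220:440],None,fx=3.6,fy=3.6,interpolation=cv2.INTER_CUBIC))
cv2.imwrite("pics/b_side.png",cv2.resize(S["frame"][185:335,225:395],None,fx=4,fy=4,interpolation=cv2.INTER_CUBIC))
E
```

```text
[263.27368421 231.64736842] 190 [296.05932203 200.22033898] 118 [ 532.2805674  -250.56360987  108.17803388]
[ 531.11433064 -250.5108191   110.        ]
```

View pics/b_top.png

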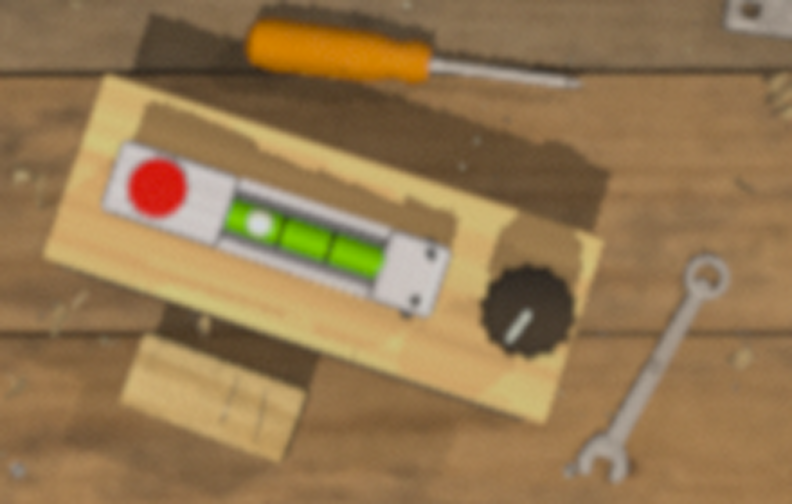

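View pics/b_side.png

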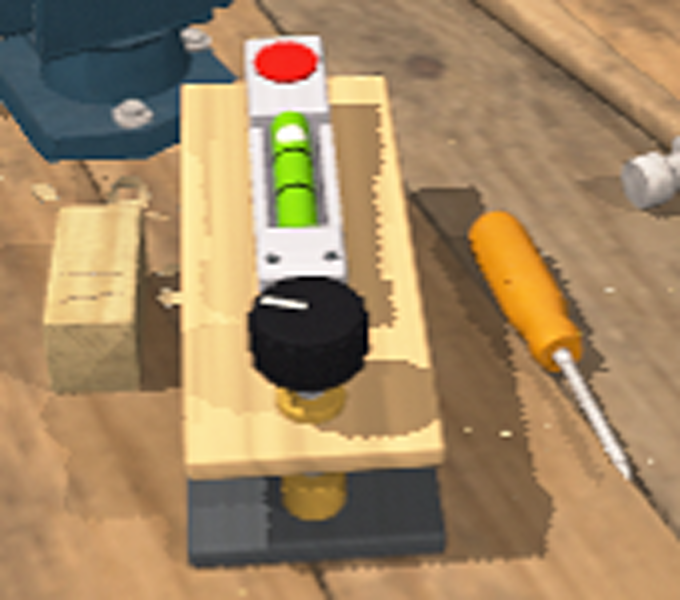

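```bash
python3 - <<'E'
from h import *
T=env.snapshot("top");S=env.snapshot("side")
kt=(220+528/3.6,180+311/3.6); ks=(225+308/4,185+312/4)
K3=tri(T,kt,S,ks); print("knob top",K3, onz(T,kt,114))
pad=np.array([531.6,-250.5,109])
k=onz(T,kt,114); d=pad-k; print(d,np.linalg.norm(d[:2]),np.degrees(np.arctan2(d[1],d[0])))
g=T["frame"][250:285,350:385].max(2)<90
ys,xs=np.nonzero(g);print("dark",xs.mean()+350,ys.mean()+250,len(xs))
# predicted pad pixel with press etc
print(proj(T,[k,pad]),proj(S,[k,pad]))
a=onz(T,(220+518/3.6,180+328/3.6),114)-k;print("mark",np.degrees(np.arctan2(a[1],a[0])))
from scipy.spatial.transform import Rotation as R
print(R.from_rotvec(env.observe()["ee_rot"]).as_matrix().round(3), env.observe()["t"])
E
```

```text
knob top [ 472.04329779 -430.21230583  108.36952742] [ 470.37156556 -429.27363026  114.        ]
[ 61.22843444 178.77363026  -5.        ] 188.9680715333838 71.09410796298964
dark 366.53132250580046 265.0812064965197 431
[[366.66666667 266.38888889]
 [263.35255033 231.42714317]] [[299.58410857 260.04638592]
 [295.1186152  199.93992726]]
mark 149.21837933645293
[[-0.964  0.267 -0.   ]
 [ 0.267  0.964 -0.   ]
 [ 0.    -0.    -1.   ]] 0.35
```

Request:
move_arm(
  deltas=[
    [[0, 0, -4], [0, 0, 0], 0],
    [[0, 0, -4], [0, 0, 0], 0],
    [[-3.85, -4.33, 0], [0, 0, 0], 0],
    [[-3.85, -4.33, 0], [0, 0, 0], 0],
    [[-3.85, -4.33, 0], [0, 0, 0], 0],
  ],
  squeeze=20,
)

```text
t: 0.98
position: [224.1, 372.2, 310.5]
ee_rot: [0.423, 3.113, 0.0]
wrist_force: [0.9, 0.2, 1.0]
opening: 0.503
```

Request:
move_arm(
  deltas=[
    [[-3.85, -4.33, 0], [0, 0, 0], 0],
    [[-3.85, -4.33, 0], [0, 0, 0], 0],
    [[-3.85, -4.33, 0], [0, 0, 0], 0],
    [[-3.85, -4.33, 0], [0, 0, 0], 0],
    [[-3.85, -4.33, 0], [0, 0, 0], 0],
  ],
)

```text
t: 1.6
position: [351.6, 112.0, 310.7]
ee_rot: [0.424, 3.112, 0.001]
wrist_force: [0.6, -0.0, 0.1]
opening: 0.008
```

Request:
move_arm(
  deltas=[
    [[-3.85, -4.33, 0], [0, 0, 0], 0],
    [[-3.85, -4.33, 0], [0, 0, 0], 0],
    [[-3.85, -4.33, 0], [0, 0, 0], 0],
    [[-3.85, -4.33, 0], [0, 0, 0], 0],
    [[-3.85, -4.33, 0], [0, 0, 0], 0],
  ],
)

```text
t: 2.22
position: [479.3, -148.3, 310.5]
ee_rot: [0.424, 3.112, -0.0]
wrist_force: [0.6, 0.7, 0.1]
opening: 0.003
```

Request:
move_arm(
  deltas=[
    [[0, 0, 0], [0, 0, 10.3], 0],
    [[0, 0, 0], [0, 0, 10.3], 0],
    [[0, 0, 0], [0, 0, 10.3], 0],
    [[0, 0, 0], [0, 0, 10.3], 0],
    [[0, 0, 0], [0, 0, 10.3], 0],
  ],
)

```text
t: 2.85
position: [478.8, -146.3, 310.4]
ee_rot: [-1.742, -2.614, 0.0]
wrist_force: [-0.4, 0.5, -0.1]
opening: 0.009
```

Request:
move_arm(
  deltas=[
    [[0, 0, 0], [0, 0, 10.3], 0],
    [[0, 0, 0], [0, 0, 10.3], 0],
    [[0, 0, 0], [0, 0, 10.3], 0],
    [[0, 0, 0], [0, 0, 10.3], 0],
    [[0, 0, 0], [0, 0, 0], 0],
  ],
)

```text
t: 3.48
position: [478.8, -146.3, 310.4]
ee_rot: [-2.544, -1.843, 0.0]
wrist_force: [1.0, 0.2, -0.9]
opening: 0.004
```

Request:
move_arm(
  deltas=[
    [[-4.12, 4.12, 0], [0, 0, 0], 0],
    [[-4.12, 4.12, 0], [0, 0, 0], 0],
    [[0, 0, 5], [0, 0, 0], 0],
    [[0, 0, 5], [0, 0, 0], 0],
    [[0, 0, 4.5], [0, 0, 0], 0],
  ],
)

```text
t: 4.1
position: [531.0, -250.3, 163.6]
ee_rot: [-2.54, -1.848, 0.0]
wrist_force: [1.2, -0.3, -0.6]
opening: 0.004
```

Request:
move_arm(
  deltas=[
    [[0, 0, 1], [0, 0, 0], 0],
    [[0, 0, 0.5], [0, 0, 0], 0],
    [[0, 0, 0], [0, 0, 0], 0],
  ],
)

```text
t: 4.47
position: [531.9, -250.6, 151.9]
ee_rot: [2.543, 1.842, 0.001]
wrist_force: [-0.6, -1.0, 0.7]
opening: 0.005
```

```bash
cat > look.py <<'E'
import sys
from h import *
n=sys.argv[1]
T=env.snapshot("top");S=env.snapshot("side");o=env.observe()
print(o["t"],o["position"].round(1),o["wrist_force"].round(2))
a=cv2.resize(T["frame"][180:320,230:410],(792,616)[0:2] and (540,420),interpolation=cv2.INTER_CUBIC)
b=cv2.resize(S["frame"][150:290,255:341],(258,420),interpolation=cv2.INTER_CUBIC)
cv2.imwrite(f"pics/{n}.png",np.hstack([a,b]))
E
python3 look.py c1
```

```text
4.575 [ 531.8 -250.6  152. ] [-0.56  0.22 -0.75]
```

View pics/c1.png

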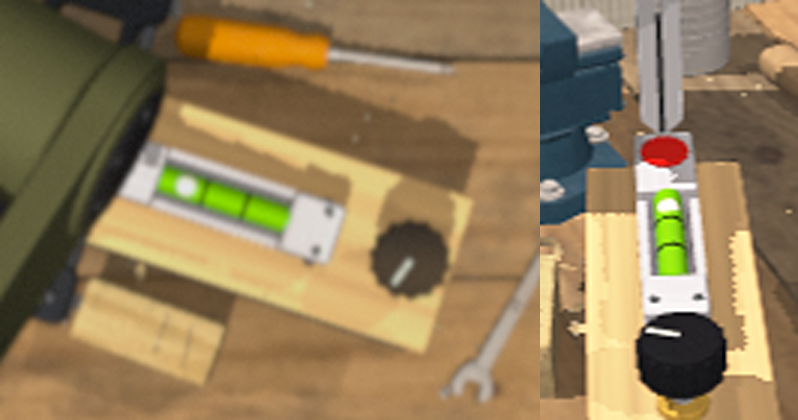

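Fingertips are over the red pad (right panel about (662,135) tip, pad at (664,152)), and the vial is visible in both views. Descending.

Request:
move_arm(
  deltas=[
    [[0, 0, 0.6], [0, 0, 0], 0],
    [[0, 0, 0.4], [0, 0, 0], 0],
    [[0, 0, 0.2], [0, 0, 0], 0],
    [[0, 0, 0.2], [0, 0, 0], 0],
  ],
)

```text
t: 5.08
position: [531.3, -250.4, 136.3]
ee_rot: [-2.545, -1.842, 0.0]
wrist_force: [0.2, 0.8, 2.1]
opening: 0.004
```

Request:
move_arm(
  deltas=[
    [[0, 0, 0.2], [0, 0, 0], 0],
    [[0, 0, 0.1], [0, 0, 0], 0],
  ],
)

```text
t: 5.32
position: [531.5, -250.2, 133.6]
ee_rot: [2.545, 1.842, 0.001]
wrist_force: [0.7, 2.1, 2.2]
opening: 0.007
```

Request:
move_arm(
  deltas=[
    [[0, 0, 0.1], [0, 0, 0], 0],
    [[0, 0, 0.1], [0, 0, 0], 0],
  ],
)

```text
t: 5.58
position: [531.4, -250.3, 131.6]
ee_rot: [2.545, 1.842, 0.0]
wrist_force: [1.6, 1.8, 2.8]
opening: 0.003
```

Request:
move_arm(
  deltas=[
    [[0, 0, 0.1], [0, 0, 0], 0],
    [[0, 0, 0.1], [0, 0, 0], 0],
  ],
)

```text
t: 5.82
position: [531.4, -250.3, 129.5]
ee_rot: [2.545, 1.842, 0.0]
wrist_force: [1.0, 2.9, 3.0]
opening: 0.003
```

Request:
move_arm(
  deltas=[
    [[0, 0, 0.05], [0, 0, 0], 0],
    [[0, 0, 0.05], [0, 0, 0], 0],
  ],
)

```text
t: 6.08
position: [531.4, -250.3, 128.5]
ee_rot: [2.545, 1.842, 0.0]
wrist_force: [1.3, 2.9, 3.1]
opening: 0.004
```

Request:
move_arm(
  deltas=[
    [[0, 0, 0.05], [0, 0, 0], 0],
    [[0, 0, 0], [0, 0, 0], 0],
  ],
)

```text
t: 6.32
position: [531.3, -250.3, 128.0]
ee_rot: [2.545, 1.842, 0.0]
wrist_force: [0.8, 3.0, 4.1]
opening: 0.005
```

Request:
move_arm(
  deltas=[
    [[0, 0, 0.05], [0, 0, 0], 0],
    [[0, 0, 0], [0, 0, 0], 0],
  ],
)

```text
t: 6.58
position: [531.4, -250.4, 127.7]
ee_rot: [2.545, 1.842, 0.0]
wrist_force: [0.7, 4.2, 6.8]
opening: 0.004
```

Request:
move_arm(
  deltas=[
    [[0, 0, 0.05], [0, 0, 0], 0],
    [[0, 0, 0], [0, 0, 0], 0],
  ],
)

```text
t: 6.82
position: [531.5, -250.4, 127.6]
ee_rot: [2.545, 1.842, 0.001]
wrist_force: [-0.3, 4.7, 9.7]
opening: 0.006
```

Request:
move_arm(
  deltas=[
    [[0, 0, 0.03], [0, 0, 0], 0],
    [[0, 0, 0], [0, 0, 0], 0],
    [[0, 0, 0], [0, 0, 0], 0],
    [[0, 0, 0], [0, 0, 0], 0],
    [[0, 0, 0], [0, 0, 0], 0],
  ],
)

```text
t: 7.45
position: [531.5, -250.4, 127.4]
ee_rot: [2.545, 1.842, 0.001]
wrist_force: [-1.5, 4.4, 10.8]
opening: 0.007
```

```bash
python3 look.py c2
```

```text
7.55 [ 531.5 -250.4  127.4] [-0.99  3.16 11.8 ]
```

View pics/c2.png

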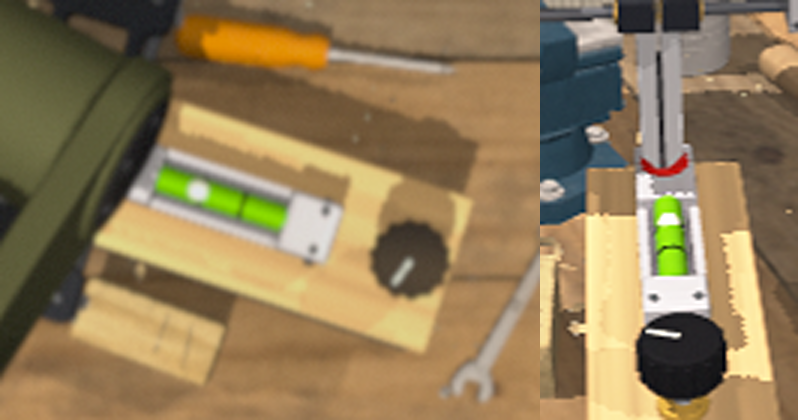

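```bash
cat > bub.py <<'E'
from h import *
T=env.snapshot("top");S=env.snapshot("side")
f=T["frame"][215:260,275:335]; big=cv2.resize(f,None,fx=8,fy=8,interpolation=cv2.INTER_CUBIC)
cv2.imwrite("pics/vial.png",big)
hsv=cv2.cvtColor(T["frame"],cv2.COLOR_BGR2HSV)
g=(hsv[...,0]>35)&(hsv[...,0]<60)&(hsv[...,1]>180)
g[:210]=0;g[265:]=0;g[:,:275]=0;g[:,340:]=0
ys,xs=np.nonzero(g);P=np.c_[xs,ys];c=P.mean(0);u=np.linalg.svd(P-c)[2][0] if len(P)<3000 else None
if u[0]<0:u=-u
F=T["frame"].astype(np.float32)
for s in np.arange(-22,22,1.0):
    p=c+s*u; v=[cv2.getRectSubPix(F[...,k],(3,3),tuple(p)).mean() for k in range(3)]
    print(int(s),np.round(v).astype(int),end="; ")
print(c,u)
E
python3 bub.py
```

```text
-22 [ 11 208 129]; -21 [  0 211 130]; -20 [  0 212 130]; -19 [  0 211 130]; -18 [  0 211 130]; -17 [  0 212 130]; -16 [  5 211 131]; -15 [ 31 210 138]; -14 [ 80 212 157]; -13 [138 215 183]; -12 [186 220 207]; -11 [215 225 220]; -10 [224 227 224]; -9 [220 227 222]; -8 [200 224 213]; -7 [158 220 191]; -6 [ 96 215 162]; -5 [ 39 212 141]; -4 [  7 212 133]; -3 [  0 211 131]; -2 [  0 211 132]; -1 [  0 212 132]; 0 [  0 211 131]; 1 [  0 211 131]; 2 [  0 212 132]; 3 [  0 207 129]; 4 [  2 192 120]; 5 [  4 177 112]; 6 [  5 176 111]; 7 [  2 189 119]; 8 [  0 204 127]; 9 [  0 210 131]; 10 [  0 210 131]; 11 [  0 210 131]; 12 [  0 211 132]; 13 [  0 210 131]; 14 [  0 210 132]; 15 [  0 211 132]; 16 [  0 210 132]; 17 [  0 210 132]; 18 [  2 210 132]; 19 [ 20 209 134]; 20 [ 65 207 147]; 21 [124 206 171]; [304.92193309 246.27881041] [0.95008236 0.31199922]
```

```bash
cp pics/vial.png pics/vial1.png
```

```text
(no output)
```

View pics/vial1.png

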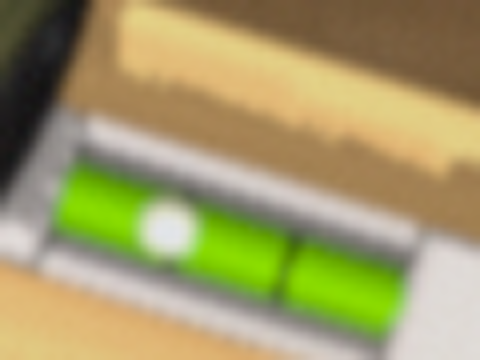

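Level pressed flat (11 N, bubble ≈14.5 mm off towards the pad, so about 1.21 rad = 69° clockwise). Letting go and going to the knob.

Request:
move_arm(
  deltas=[
    [[0, 0, -2], [0, 0, 0], 0],
    [[0, 0, -4], [0, 0, 0], 0],
    [[-4.72, -0.03, 0], [0, 0, 0], 0.7],
    [[-4.72, -0.03, 0], [0, 0, 0], 0.7],
    [[-4.72, -0.03, 0], [0, 0, 0], 0.7],
  ],
)

```text
t: 8.28
position: [485.2, -386.1, 186.1]
ee_rot: [-2.545, -1.841, 0.002]
wrist_force: [0.5, 0.8, -0.3]
opening: 0.286
```

Request:
move_arm(
  deltas=[
    [[-4.72, -0.03, 0], [0, 0, 0], 0.7],
    [[0, 0, 0], [0, 0, -9], 0.7],
    [[0, 0, 0], [0, 0, -9], 0.7],
    [[0, 0, 0], [0, 0, -9], 0.7],
    [[0, 0, 0], [0, 0, -9], 0.7],
  ],
)

```text
t: 8.9
position: [470.6, -429.5, 185.9]
ee_rot: [-1.844, -2.542, 0.001]
wrist_force: [1.1, 0.5, -0.2]
opening: 0.701
```

Request:
move_arm(
  deltas=[
    [[0, 0, 1.5], [0, 0, 0], 0.7],
    [[0, 0, 0], [0, 0, 0], 0.7],
  ],
)

```text
t: 9.15
position: [470.5, -428.9, 169.4]
ee_rot: [-1.854, -2.532, -0.0]
wrist_force: [-0.5, 0.4, -0.1]
opening: 0.701
```

```bash
python3 - <<'E'
from h import *
W=env.snapshot("wrist");S=env.snapshot("side");T=env.snapshot("top");o=env.observe()
print(o["t"],o["position"],o["ee_rot"],o["opening"])
cv2.imwrite("pics/d_w.png",np.hstack([W["frame"][:, 120:540],cv2.resize(S["frame"][150:310,225:351],(378,480))]))
cv2.imwrite("pics/d_t.png",cv2.resize(T["frame"][180:320,230:430],None,fx=3,fy=3))
rt,n=red(T,(240,210,300,250));print(rt,n)
E
```

```text
9.3 [ 471.13066004 -429.3668666   171.5343964 ] [-1.85351844e+00 -2.53627001e+00  1.68837416e-04] 0.7037883027743488
[263.30582524 231.66504854] 206
```

View pics/d_w.png

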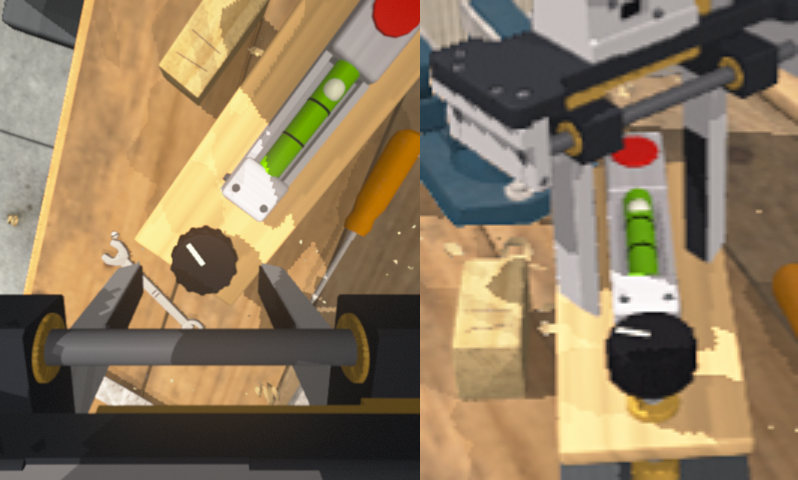

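View pics/d_t.png

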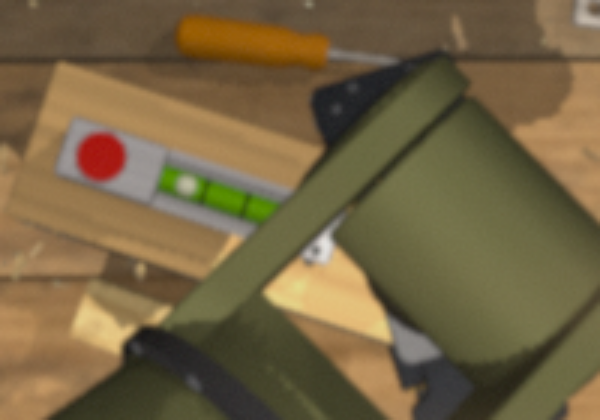

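```bash
python3 - <<'E'
from h import *
W=env.snapshot("wrist");o=env.observe()
f=W["frame"]; m=(f.max(2)<70).astype(np.uint8); m[:215]=0;m[310:]=0;m[:,:280]=0;m[:,370:]=0
n,l,st,c=cv2.connectedComponentsWithStats(m)
print(st,c)
for p in [(120+204,258)]+[tuple(x) for x in c[1:]]: print(p,onz(W,p,113),onz(W,p,103))
print(o["position"],proj(W,[[471.5,-429.5,113]]))
E
```

```text
[[     0      0    640    480 306860]
 [   301    269      1      1      1]
 [   299    271      2      1      2]
 [   302    271      1      1      1]
 [   295    272     41     20    333]
 [   343    282      3      1      3]] [[319.50681092 239.45274066]
 [301.         269.        ]
 [299.5        271.        ]
 [302.         271.        ]
 [313.23123123 282.29429429]
 [344.         282.        ]]
(324, 258) [ 471.64145557 -425.09952285  113.        ] [ 472.64766708 -427.87947238  103.        ]
(np.float64(301.0), np.float64(269.0)) [ 459.27358927 -437.13114261  113.        ] [ 459.69742526 -440.47763455  103.        ]
(np.float64(299.5), np.float64(271.0)) [ 458.72372971 -438.78956522  113.        ] [ 459.12167403 -442.21414862  103.        ]
(np.float64(302.0), np.float64(271.0)) [ 460.32690234 -438.27743383  113.        ] [ 460.80033652 -441.67790209  103.        ]
(np.float64(313.2312312312312), np.float64(282.2942942942943)) [ 469.94222106 -443.65911199  113.        ] [ 470.86841936 -447.31299159  103.        ]
(np.float64(344.0), np.float64(282.0)) [ 489.76463042 -437.10216463  113.        ] [ 491.62422221 -440.44729206  103.        ]
[ 471.19893063 -429.41670776  171.78245035] [[321.7844154  263.95040404]]
```

Request:
move_arm(
  deltas=[
    [[0.2, 0.1, 3], [0, 0, 0], 0.7],
    [[0, 0, 2], [0, 0, 0], 0.7],
    [[0, 0, 1.1], [0, 0, 0], 0.7],
    [[0, 0, 0], [0, 0, 0], 0.7],
  ],
)

```text
t: 9.85
position: [471.5, -427.1, 110.5]
ee_rot: [-1.852, -2.537, -0.0]
wrist_force: [0.2, -1.1, 0.4]
opening: 0.701
```

Request:
move_arm(
  deltas=[
    [[0, 0, 0], [0, 0, 0], 0.3],
    [[0, 0, 0], [0, 0, 0], 0.3],
    [[0, 0, 0], [0, 0, 0], 0.3],
    [[0, 0, 0], [0, 0, 0], 0.3],
  ],
  squeeze=20,
)

```text
t: 10.35
position: [471.8, -427.2, 111.1]
ee_rot: [1.851, 2.537, 0.0]
wrist_force: [1.7, 0.5, 2.6]
opening: 0.464
```

Request:
move_arm(
  deltas=[
    [[0, 0, -0.08], [0, 0, 8], 0.3],
    [[0, 0, -0.08], [0, 0, 10], 0.3],
    [[0, 0, -0.08], [0, 0, 10], 0.3],
  ],
)

```text
t: 10.72
position: [471.9, -426.5, 113.1]
ee_rot: [-2.415, -2.008, -0.001]
wrist_force: [4.0, 4.5, 0.4]
opening: 0.463
```

Request:
move_arm(
  deltas=[
    [[0, 0, -0.08], [0, 0, 10], 0.3],
    [[0, 0, -0.08], [0, 0, 10], 0.3],
    [[0, 0, -0.08], [0, 0, 10], 0.3],
    [[0, 0, -0.08], [0, 0, 10], 0.3],
    [[0, 0, 0], [0, 0, 1], 0.3],
  ],
)

```text
t: 11.35
position: [472.4, -426.6, 116.5]
ee_rot: [2.964, 1.039, 0.002]
wrist_force: [7.2, 2.0, -0.3]
opening: 0.463
```

Request:
move_arm(
  deltas=[
    [[0, 0, 0], [0, 0, 0], 0.3],
    [[0, 0, 0], [0, 0, 0], 0.3],
  ],
)

```text
t: 11.6
position: [472.4, -426.6, 116.4]
ee_rot: [2.963, 1.044, 0.002]
wrist_force: [7.7, 3.2, -0.4]
opening: 0.468
```

```bash
python3 - <<'E'
from h import *
W=env.snapshot("wrist");S=env.snapshot("side");o=env.observe()
print(o["t"],o["position"],o["ee_rot"],o["opening"],o["wrist_force"],np.degrees(2*np.arctan2(o["ee_rot"][1],o["ee_rot"][0])))
cv2.imwrite("pics/e_w.png",np.hstack([W["frame"][:, 120:540],cv2.resize(S["frame"][150:310,225:351],(378,480))]))
E
```

```text
11.7 [ 472.39612609 -426.64913168  116.45072367] [2.96278593e+00 1.04360413e+00 2.47288889e-03] 0.4617534238343214 [6.70768287 2.71562139 0.02149309] 38.80834407861671
```

View pics/e_w.png

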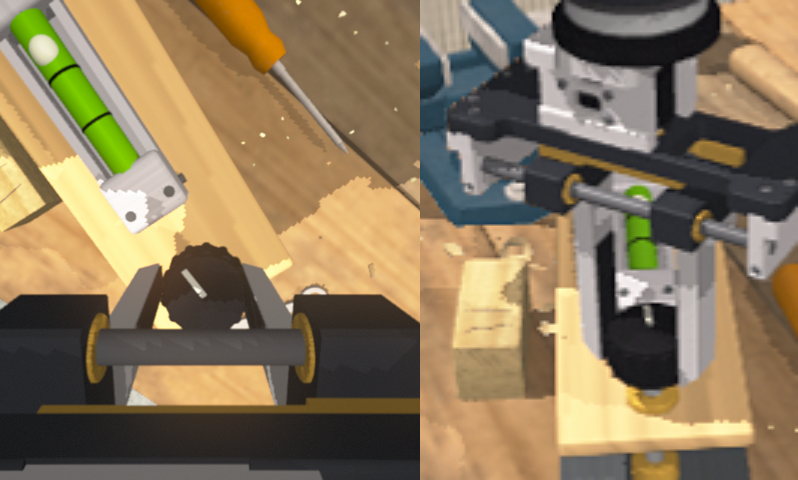

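The white mark now lies along the level axis (wrist (193,283), pointing towards the vial). Opening and returning to the pad.

Request:
move_arm(
  deltas=[
    [[0, 0, 0], [0, 0, 0], 0.7],
    [[0, 0, 0], [0, 0, 0], 0.7],
    [[0, 0, 0], [0, 0, 0], 0.7],
    [[0, 0, -3], [0, 0, 0], 0.7],
    [[0, 0, -4], [0, 0, 0], 0.7],
  ],
)

```text
t: 12.32
position: [471.0, -426.9, 186.2]
ee_rot: [-2.961, -1.042, 0.002]
wrist_force: [1.0, -1.3, -0.3]
opening: 0.7
```

Request:
move_arm(
  deltas=[
    [[0, 0, 0], [0, 0, -8.3], 0],
    [[0, 0, 0], [0, 0, -8.3], 0],
    [[0, 0, 0], [0, 0, -8.3], 0],
    [[0, 0, 0], [0, 0, -8.3], 0],
    [[0, 0, 0], [0, 0, 0], 0],
  ],
)

```text
t: 12.95
position: [471.4, -427.1, 186.2]
ee_rot: [-2.543, -1.845, 0.0]
wrist_force: [0.1, -0.1, 0.1]
opening: 0.201
```

```bash
python3 - <<'E'
from h import *
T=env.snapshot("top");o=env.observe()
rt,n=red(T,(240,210,300,250));p=onz(T,rt,111);print(rt,n,p,o["position"],o["t"])
from scipy.spatial.transform import Rotation as R
M=R.from_rotvec(o["ee_rot"]).as_matrix();print(M.T@(np.array([p[0],p[1],o["position"][2]])-o["position"]), np.degrees(np.arctan2(M[1,0],M[0,0])))
E
```

```text
[262.48325359 231.53588517] 209 [ 531.21293501 -249.27510578  111.        ] [ 471.41682305 -427.13866757  186.20809782] 13.0
[1.87641872e+02 1.24475335e+00 5.93919199e-03] 71.79789870459499
```

Request:
move_arm(
  deltas=[
    [[4.7, 0.03, 0], [0, 0, 0], 0],
    [[4.7, 0.03, 0], [0, 0, 0], 0],
    [[4.7, 0.03, 0], [0, 0, 0], 0],
    [[4.6, 0.03, 0], [0, 0, 0], 0],
    [[0, 0, 2.5], [0, 0, 0], 0],
  ],
)

```text
t: 13.62
position: [532.1, -247.4, 162.8]
ee_rot: [2.54, 1.844, 0.003]
wrist_force: [-0.1, -0.8, 0.4]
opening: 0.006
```

Request:
move_arm(
  deltas=[
    [[0, 0, 1], [0, 0, 0], 0],
    [[0, 0, 0.8], [0, 0, 0], 0],
    [[0, 0, 0.5], [0, 0, 0], 0],
    [[0, 0, 0.2], [0, 0, 0], 0],
    [[0, 0, 0.1], [0, 0, 0], 0],
  ],
)

```text
t: 14.25
position: [530.6, -249.8, 135.6]
ee_rot: [2.542, 1.846, 0.0]
wrist_force: [-0.8, 0.6, 2.4]
opening: 0.007
```

Request:
move_arm(
  deltas=[
    [[0, 0, 0.2], [0, 0, 0], 0],
    [[0, 0, 0.2], [0, 0, 0], 0],
  ],
)

```text
t: 14.5
position: [530.8, -249.5, 131.5]
ee_rot: [2.541, 1.846, 0.001]
wrist_force: [0.6, 2.5, 4.3]
opening: 0.001
```

Request:
move_arm(
  deltas=[
    [[0, 0, 0.1], [0, 0, 0], 0],
    [[0, 0, 0], [0, 0, 0], 0],
  ],
)

```text
t: 14.75
position: [530.7, -249.6, 130.4]
ee_rot: [2.542, 1.846, 0.001]
wrist_force: [0.9, 2.1, 3.7]
opening: 0.004
```

Request:
move_arm(
  deltas=[
    [[0, 0, 0.1], [0, 0, 0], 0],
    [[0, 0, 0], [0, 0, 0], 0],
  ],
)

```text
t: 15.0
position: [530.6, -249.6, 129.3]
ee_rot: [2.542, 1.846, 0.0]
wrist_force: [1.1, 2.9, 3.9]
opening: 0.006
```

Request:
move_arm(
  deltas=[
    [[0, 0, 0.05], [0, 0, 0], 0],
    [[0, 0, 0], [0, 0, 0], 0],
  ],
)

```text
t: 15.25
position: [530.6, -249.6, 128.8]
ee_rot: [2.542, 1.846, 0.0]
wrist_force: [1.8, 2.9, 4.6]
opening: 0.008
```

Request:
move_arm(
  deltas=[
    [[0, 0, 0.05], [0, 0, 0], 0],
    [[0, 0, 0], [0, 0, 0], 0],
  ],
)

```text
t: 15.5
position: [530.6, -249.6, 128.5]
ee_rot: [2.542, 1.846, 0.0]
wrist_force: [0.8, 3.1, 6.5]
opening: 0.002
```

Request:
move_arm(
  deltas=[
    [[0, 0, 0.05], [0, 0, 0], 0],
    [[0, 0, 0], [0, 0, 0], 0],
  ],
)

```text
t: 15.75
position: [530.6, -249.7, 128.3]
ee_rot: [2.541, 1.846, 0.0]
wrist_force: [-0.4, 5.3, 9.3]
opening: 0.008
```

Request:
move_arm(
  deltas=[
    [[0, 0, 0.05], [0, 0, 0], 0],
    [[0, 0, 0], [0, 0, 0], 0],
    [[0, 0, 0], [0, 0, 0], 0],
    [[0, 0, 0], [0, 0, 0], 0],
    [[0, 0, 0], [0, 0, 0], 0],
  ],
)

```text
t: 16.38
position: [530.7, -249.7, 128.1]
ee_rot: [2.541, 1.846, 0.001]
wrist_force: [-0.3, 4.8, 11.6]
opening: 0.006
```

Request:
move_arm(
  deltas=[
    [[0, 0, 0], [0, 0, 0], 0],
    [[0, 0, 0], [0, 0, 0], 0],
    [[0, 0, 0], [0, 0, 0], 0],
    [[0, 0, 0], [0, 0, 0], 0],
    [[0, 0, 0], [0, 0, 0], 0],
  ],
)

```text
t: 17.0
position: [530.7, -249.7, 128.1]
ee_rot: [2.541, 1.846, 0.001]
wrist_force: [-0.8, 4.4, 12.2]
opening: 0.002
```

```bash
python3 look.py f1; python3 bub.py; cp pics/vial.png pics/vial2.png
```

```text
17.1 [ 530.7 -249.7  128.2] [-0.05  5.78 11.76]
-22 [ 81 182 137]; -21 [ 39 200 131]; -20 [ 10 208 129]; -19 [  0 210 128]; -18 [  0 210 129]; -17 [  0 210 129]; -16 [  0 210 129]; -15 [  0 210 129]; -14 [  0 211 130]; -13 [  0 210 129]; -12 [  0 210 129]; -11 [  0 211 130]; -10 [  0 210 129]; -9 [  0 204 126]; -8 [  0 188 116]; -7 [  1 174 108]; -6 [ 10 176 111]; -5 [ 40 191 130]; -4 [ 92 206 158]; -3 [148 214 187]; -2 [192 221 210]; -1 [217 226 222]; 0 [224 227 224]; 1 [218 226 222]; 2 [198 224 211]; 3 [150 218 187]; 4 [ 89 213 159]; 5 [ 35 207 137]; 6 [  7 192 121]; 7 [  3 176 111]; 8 [  4 174 110]; 9 [  2 189 119]; 10 [  0 204 128]; 11 [  0 210 131]; 12 [  0 211 132]; 13 [  0 210 131]; 14 [  0 210 132]; 15 [  0 211 132]; 16 [  0 210 132]; 17 [  0 210 132]; 18 [  0 210 132]; 19 [  0 209 131]; 20 [  5 209 132]; 21 [ 24 209 136]; [302.43071161 245.37827715] [0.95022421 0.31156693]
```

View pics/f1.png

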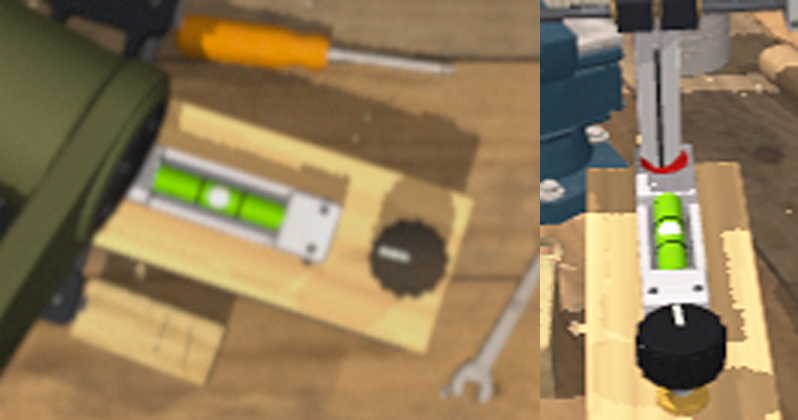

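View pics/vial2.png

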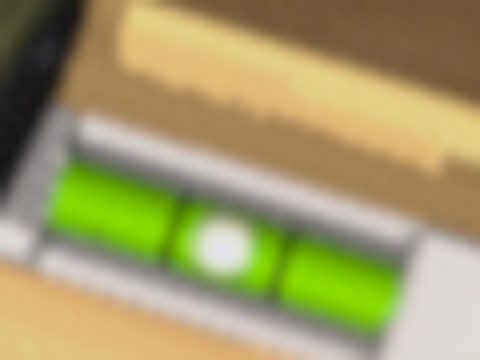

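The bubble (vial crop (222,247)) sits between the lines (175 and 280), about 1 mm off the middle. The level is firmly down at about 12 N and steady, so I'm handing in.

```bash
python3 - <<'E'
from station import env
print(env.sign_off())
E
```

```text
the job is handed in; nothing more can be done
None
```

I levelled the shelf and handed the job in at about 17 s, with the fingers still pressing the level flat. The hand-in gives no verdict.

- **First reading:** I pressed the red pad down to its stop at about 11 N. The bubble read about 14.5 mm off towards the pad.
- **Turning the foot:** I let the level go, gripped the knob and turned it about 69° (1.2 rad) clockwise. The white mark ended up lying along the level.
- **Final press:** I pressed the pad again at a steady 12 N or so, on the hard stop. The bubble lay between the two black lines, within about 1 mm of the middle.

The wood block, screwdriver and wrench were not touched and look unmoved in the pictures. I judged the level flat from the jump in push force at the stop, not from a measured angle. My measured distance from knob to pad, about 188 mm, was some 6 mm more than the sizes given imply, but this did not affect the result.

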